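# Load sample swabs and start the vial mixer

### The arm

A 6-joint arm with a two-finger parallel gripper is mounted at the origin on the work surface. World frame = base frame: x ahead of the robot, y to its left, z up, the work surface at z = 0. Lengths are in m, angles in rad, forces in N, time in s.
With the tool pointing down it reaches from about 0.425 to 0.95 m from the base axis. Payload 3.5 kg.
Tool frame: the origin (TCP) lies midway between the tips of the shut fingers; the grasp point (between the pads) lies 19 mm behind it; z points along the fingers, y is the line along which they close (so a half turn about z gives the same grasp; the last joint's range is limited). The gripper opens to 85 mm and grips with 20 to 120 N. Pads are 22 mm wide; open, the fingers measure 114 mm over their backs; the gripper's body (76 mm by 85 mm) begins 54 mm behind the grasp point. The pads swing forward as they close: fully open they stand 13 mm farther back than shut.
Start: joints at [-1.359, 0.286, 1.577, -0, 1.279, -0.15], TCP at [0.239, -0.631, 0.231] pointing down, gripper open.
Joint ranges: [-2.77, 2.77], [-0.9, 2.22], [0.21, 2.48], [-1.53, 4.67], [0.24, 2.81], [-2.84, 2.84]. Speed limits (rad/s): [2.79, 2.79, 3.14, 3.14, 3.14, 3.14].

### API

Orientations are given as a unit quaternion [x, y, z, w].
In Python, from plant import ctrl, cams, order gives the robot as it stands.
- The arm moves only by the tool move_arm, never from a script. Its argument "plan" is one flat list of numbers, 7 for each row, row after row: the shift along the world's x, y, z in mm, then the turn, a rotation vector about the world's x, y, z in degrees, then the finger opening in mm, from 0 to 85.4. A call has 1 to 12 rows; each row shifts and turns the commanded pose from where the row before left it; what a row does not reach is not made up. A row lasts 1/10 s, in which the tool goes at most 50 mm and 8.59 degrees, less where a joint would pass 70% of its speed; a pose out of reach is approached as far as the arm can. A call is refused whole if a number of a shift passes 50 or a number of a turn 8.59, either way. A call with a gripper value outside its range is refused whole. The fingers move at their own pace and stop on an object; "newtons" is the grip in N (left out, the last holds). Time passes only in rows, so rows that do not move let the fingers close. It gives the time, the measured TCP pose, the force, the opening and the grip force at its end, in the units of the state.
- ctrl.get_state(): the state, without advancing time (a new reading comes with each control period).
- cams.read_camera(name): name is "scene" or "top"; returns a dict with "color" (480x640x3 uint8, red, green, blue), "fov_y" (degrees; the focal length in pixels is half the picture's height over the tangent of half this angle, whatever the lens; pixels are square), "cx", "cy" (the principal point, pixels), "origin" and "orientation" of the camera in the world. Camera axes: x right, y up, looking along -z (the intrinsics and any distortion apply to the point x, -y, -z); pixel columns grow to the right and rows downward; lengths in m; the calibration is good to about 2 mm. A picture is of the moment at which its call begins. There is no depth.
- order.sign_off(): hands the job in; it is judged then, once.
The state is a dict: "time": time; "qpos": joint angles; "dq": joint speeds; "joint_efforts": joint torques, N m; "eef_pos": TCP position; "tcp_rot": TCP orientation; "contact_force": force on the tool from outside, world axes, zero at the start; "wrist_torque": the same for the moment, N m; "opening": opening from 0.0 (shut) to 1.0 (fully open); "finger_force": force on a finger pad.
Only numpy, scipy, OpenCV 4.12 (cv2) and the standard library are available. Lean on these libraries where they do the work, as an engineer would, in place of code of your own. Each camera call takes 0.05 s, during which the arm holds its last target. There are 200 camera calls.

### The job

Clear the glass jar off the mixer's platform and stand it upright in the middle of the round cork mat. Push every capped swab from the swab stand all the way down into a vial of its own in the grey caddy, and only when all are in lift the caddy by its handle, carry it level and set it down flat inside the rails of the mixer's platform. Then flip the mixer's switch lever all the way over, leaving the other things on the bench where they are.

Things in the scene. Friction and masses are not known exactly. Their poses are not given: they have to be found in the camera images.
- mixer: Vial mixer, fixed: white box 170 (x) x 320 (y) x 50 mm high; origin at the centre of its underside, z up, -x is its front (towards the robot). Its top carries a rail frame (the platform, see nest) on the +y part and a switch lever at y = -115 mm.
- nest (a point): Centre of the mixer's platform, on the platform's floor (the mixer's top face, 50 mm above the bench). Axes as the mixer's. Steel rails 9 mm high and 6 mm thick enclose a floor of 104 (x) x 192 (y) mm; the caddy fits with 7 mm (x) and 6 mm (y) play each side, either way round.
- switch (a joint): Switch lever of the mixer, rad: 0 = off (leaning to the mixer's -x), 1.0 = fully over (leaning to +x). It turns about the mixer's y axis, stays where it is left, and needs 1 to 2 N at the tip. Pivot 22 mm above the mixer's top on a housing 70 (x) x 50 (y) x 25 mm high; steel bar of 10 mm.
- switch_tip (a point): Centre of the black ball (26 mm diameter) at the end of the switch lever, 55 mm from the pivot; it moves with the lever. The top of the ball is up to 140 mm above the bench.
- caddy: Loose vial caddy, 0.5 kg: grey base plate 90 (x) x 180 (y) x 12 mm high with four amber vials in a row along its y axis and a T handle in the middle. Origin at the centre of the underside, z up. Post 12 x 14 mm; black handle bar 16 mm thick (x), 40 mm long (y), from 99 to 125 mm above the underside.
- caddy_grip (a point): Middle of the caddy's handle bar, 112 mm above the underside of the caddy. Grip it across its 16 mm thickness (along the caddy's x).
- vial0 (a point): Centre of the mouth of vial 0, in the plane of the rim, 74 mm above the caddy's underside, at y = -72 mm in the caddy's frame. Vial: 16 mm outside, bore 11 mm, 58 mm deep.
- vial1 (a point): Centre of the mouth of vial 1, in the plane of the rim, 74 mm above the caddy's underside, at y = -37 mm in the caddy's frame. Vial: 16 mm outside, bore 11 mm, 58 mm deep.
- vial2 (a point): Centre of the mouth of vial 2, in the plane of the rim, 74 mm above the caddy's underside, at y = 37 mm in the caddy's frame. Vial: 16 mm outside, bore 11 mm, 58 mm deep.
- vial3 (a point): Centre of the mouth of vial 3, in the plane of the rim, 74 mm above the caddy's underside, at y = 72 mm in the caddy's frame. Vial: 16 mm outside, bore 11 mm, 58 mm deep.
- stand: Blue swab stand, fixed: block 170 (x) x 60 (y) x 68 mm high; origin at the centre of the underside. Four through holes of 11 mm at x = -60, -20, 20, 60 mm on its centre line; swabs hang in some of them.
- swab0: Capped swab, loose, 18 g (may be absent): round cap 20 mm diameter, 26 mm high, and below it a rod of 7 mm diameter, 55 mm long, with a rounded end. Origin at the rod's end, z along the axis towards the cap: the cap spans 55 to 81 mm. It starts hanging upright in the stand, the cap's underside on the stand's top. Fully in a vial, the cap's underside rests on the rim.
- swab1: Capped swab, loose, 18 g (may be absent): round cap 20 mm diameter, 26 mm high, and below it a rod of 7 mm diameter, 55 mm long, with a rounded end. Origin at the rod's end, z along the axis towards the cap: the cap spans 55 to 81 mm. It starts hanging upright in the stand, the cap's underside on the stand's top. Fully in a vial, the cap's underside rests on the rim.
- swab2: Capped swab, loose, 18 g (may be absent): round cap 20 mm diameter, 26 mm high, and below it a rod of 7 mm diameter, 55 mm long, with a rounded end. Origin at the rod's end, z along the axis towards the cap: the cap spans 55 to 81 mm. It starts hanging upright in the stand, the cap's underside on the stand's top. Fully in a vial, the cap's underside rests on the rim.
- swab3: Capped swab, loose, 18 g (may be absent): round cap 20 mm diameter, 26 mm high, and below it a rod of 7 mm diameter, 55 mm long, with a rounded end. Origin at the rod's end, z along the axis towards the cap: the cap spans 55 to 81 mm. It starts hanging upright in the stand, the cap's underside on the stand's top. Fully in a vial, the cap's underside rests on the rim.
- jar: Loose glass jar, about 0.16 kg, standing on the mixer's platform at the start: body 54 mm diameter up to 45 mm, narrowing to a white lid of 48 mm diameter at 59 to 75 mm; origin at the centre of the underside, z up.
- mat: Round cork mat, fixed: 104 mm diameter, 5 mm thick; origin at the centre of its underside (on the bench).
- bottle_a: Bystander: clear bottle with orange cap, 76 mm diameter, 170 mm high; origin under its centre.
- bottle_b: Bystander: clear bottle with orange cap, 66 mm diameter, 150 mm high; origin under its centre.
- beaker: Bystander: small empty glass beaker, 60 mm diameter at the rim, 80 mm high; origin under its centre.
- dish: Bystander: closed flat dish, 70 mm diameter, 14 mm high; origin under its centre.
- tubebox: Bystander: small cardboard box, 90 x 120 x 50 mm high; origin under its centre.
- can: Bystander: white plastic jar with blue lid, 60 mm diameter, 90 mm high; origin under its centre.
- marker: Bystander: black marker pen lying flat, 14 mm thick, about 110 mm long; origin under its middle.

How it is judged:
By the outcome, as a careful person would: the job done as asked, in the order asked, and still so for the second after the job is handed in, with the robot touching nothing.
Of swab0, swab1, swab2, swab3 only 2 to 4 are there at a start; the rules pass over those that are not, and their reading is None.
At some moment in a run one of caddy may be knocked a few centimetres aside while the robot is not near it.
It also fails if it takes over 210 s, if anything falls off the work surface, if the arm or the gripper's body presses on something with over 40 N, if the wrist force passes 120 N, or if a joint passes its speed limit or range.

## Working session

There is one attempt and no reset: what is moved stays moved. The work goes in short steps, Python scripts to look and compute and a tool call to move; the robot and the scene stay as the last step left them, time stands still between calls to the robot, and variables do not carry over. Pictures are saved under pics/ and viewed, at most 14 in all, crops included, and the job is handed in when it is done.

Besides the shell and the picture viewer there is one more tool, called after "Call:" by a JSON object that holds its "name" and its "arguments", one argument or row to a line. move_arm: Moves the arm, as the interface text tells. Its arguments: {"type":"object","properties":{"plan":{"type":"array","items":{"type":"number"}},"newtons":{"type":"number"}},"required":["plan"]}

```bash
mkdir -p pics; ls; python3 - <<'E'
from plant import ctrl,cams
import cv2
for n in("scene","top"):
    c=cams.read_camera(n); cv2.imwrite(f"pics/{n}0.png",c["color"][:,:,::-1]); print({k:v for k,v in c.items() if k!="color"})
print(ctrl.get_state())
E
```

```text
pics
{'fov_y': 54.93094617705313, 'cx': 310.3017604713398, 'cy': 235.46726190147118, 'origin': array([ 1.13674069, -0.03437508,  0.97532302]), 'orientation': array([0.20200426, 0.19200144, 0.66404864, 0.6938077 ])}
{'fov_y': 51.46627693733383, 'cx': 317.4929105460574, 'cy': 235.47632814715456, 'origin': array([ 0.46371843, -0.00297352,  1.09952011]), 'orientation': array([ 0.03833323, -0.02459804, -0.7006567 ,  0.71204332])}
{'time': 0.1, 'qpos': array([-1.35902117e+00,  2.87109836e-01,  1.57805396e+00, -4.52130199e-05,
        1.27858827e+00, -1.49978917e-01]), 'dq': array([ 0.00029823, -0.00318749, -0.00099277, -0.00016938, -0.00076011,
       -0.00088567]), 'joint_efforts': array([ 8.81887972e-04, -4.07298410e+01, -2.93696862e+01, -1.64540211e-04,
        3.41887157e-03,  5.16108543e-06]), 'eef_pos': array([ 0.23879562, -0.63070528,  0.230051  ]), 'tcp_rot': array([ 9.83684550e-01,  1.79898695e-01, -5.49864026e-05, -1.07852133e-03]), 'contact_force': array([ 0.27167553, -0.62017809,  0.34236047]), 'wrist_torque': array([-0.01220365,  0.01620735,  0.03871388]), 'finger_force': 0.0, 'opening': 0.995765811750864}
```

View pics/scene0.png

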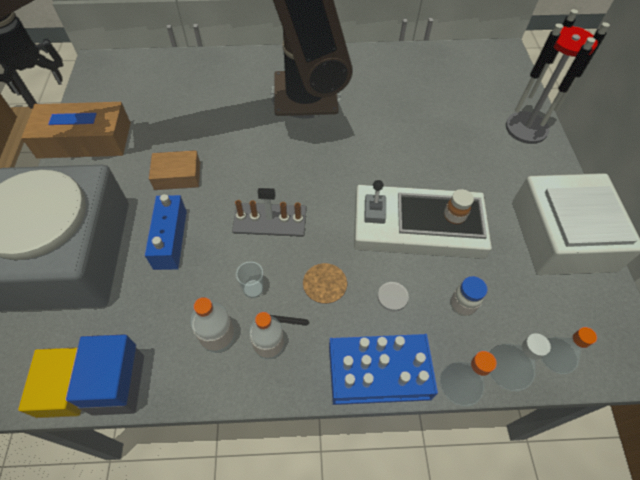

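View pics/top0.png

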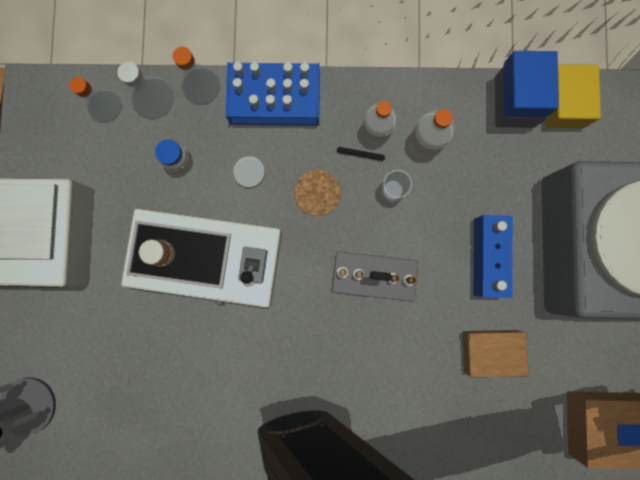

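```bash
cat > h.py <<'E'
import numpy as np, cv2
from scipy.spatial.transform import Rotation as R
from scipy.optimize import least_squares
def cal(c):
    return dict(f=240/np.tan(np.radians(c["fov_y"]/2)),c=np.array([c["cx"],c["cy"]]),o=np.array(c["origin"]),R=R.from_quat(c["orientation"]).as_matrix())
def shot(n,save=None):
    from plant import cams
    c=cams.read_camera(n); im=c["color"][:,:,::-1].copy()
    if save: cv2.imwrite(save,im)
    return im,cal(c)
def proj(K,p):
    q=(np.atleast_2d(p)-K["o"])@K["R"]
    return K["c"]+K["f"]*np.c_[q[:,0]/-q[:,2],q[:,1]/q[:,2]]
def onz(K,uv,z):
    uv=np.atleast_2d(uv); d=np.c_[(uv-K["c"])/K["f"]*[1,-1],-np.ones(len(uv))]@K["R"].T
    return K["o"]+d*((z-K["o"][2])/d[:,2])[:,None]
def blobs(im,lo,hi,roi,amin=15):
    x0,y0,x1,y1=roi
    m=cv2.inRange(cv2.cvtColor(im[y0:y1,x0:x1],cv2.COLOR_BGR2HSV),np.array(lo),np.array(hi))
    n,_,s,c=cv2.connectedComponentsWithStats(m)
    return [(np.round(c[i]+[x0,y0],1),s[i][4],s[i][:4]+[x0,y0,0,0]) for i in range(1,n) if s[i][4]>=amin]
E
python3 - <<'E'
from h import *
np.set_printoptions(precision=4,suppress=True)
s,Ks=shot("scene");t,Kt=shot("top")
# rough
print("mat",onz(Kt,(317.5,192.5),.005),onz(Ks,(325.5,283),.005))
print("mat w",onz(Kt,[(294,192),(341,192),(317,169),(317,215)],.005))
print("jar lid",onz(Kt,(150,252),.125),onz(Ks,(461,199),.125))
print("mixer corners top",onz(Kt,[(136,211),(281,229),(270,306),(123,286)],.05))
print("mixer corners scene",onz(Ks,[(358,187),(487,192),(490,240),(357,243)],.05))
print("caddy top",onz(Kt,[(336,252),(419,260),(416,300),(332,292)],.012))
print("stand top",onz(Kt,[(483,217),(512,215),(511,297),(482,297)],.068))
print("caps",onz(Kt,[(501,226),(501,286)],.094),onz(Ks,[(165,200),(157,242)],.094))
def up(im,x0,y0,x1,y1,w): return cv2.resize(im[y0:y1,x0:x1],(w,int((y1-y0)*w/(x1-x0))),interpolation=cv2.INTER_CUBIC)
a=np.vstack([up(t,110,200,430,320,800),up(s,220,170,500,270,800)])
cv2.imwrite("pics/a.png",a);print(a.shape)
b=np.hstack([up(t,460,200,530,310,380),up(s,135,180,205,280,380)][:1]+[cv2.resize(up(s,135,180,205,290,380),(380,597))])
cv2.imwrite("pics/b.png",b);print(b.shape)
E
```

```text
mat [[0.6572 0.0208 0.005 ]] [[0.6553 0.0243 0.005 ]]
mat w [[ 0.6576  0.0731  0.005 ]
 [ 0.6591 -0.0315  0.005 ]
 [ 0.7103  0.0228  0.005 ]
 [ 0.6068  0.021   0.005 ]]
jar lid [[0.5128 0.3464 0.125 ]] [[0.5143 0.3413 0.125 ]]
mixer corners top [[0.6039 0.4076 0.05  ]
 [0.5699 0.0959 0.05  ]
 [0.4075 0.1152 0.05  ]
 [0.4438 0.4274 0.05  ]]
mixer corners scene [[0.4105 0.121  0.05  ]
 [0.4404 0.4449 0.05  ]
 [0.5819 0.4165 0.05  ]
 [0.5766 0.102  0.05  ]]
caddy top [[ 0.525  -0.0221  0.012 ]
 [ 0.5105 -0.2027  0.012 ]
 [ 0.424  -0.1962  0.012 ]
 [ 0.438  -0.0146  0.012 ]]
stand top [[ 0.5994 -0.3248  0.068 ]
 [ 0.6044 -0.3846  0.068 ]
 [ 0.4355 -0.3796  0.068 ]
 [ 0.4345 -0.3207  0.068 ]]
caps [[ 0.5782 -0.3525  0.094 ]
 [ 0.4577 -0.3506  0.094 ]] [[ 0.4644 -0.3481  0.094 ]
 [ 0.5813 -0.3515  0.094 ]]
(585, 800, 3)
(597, 760, 3)
```

View pics/a.png

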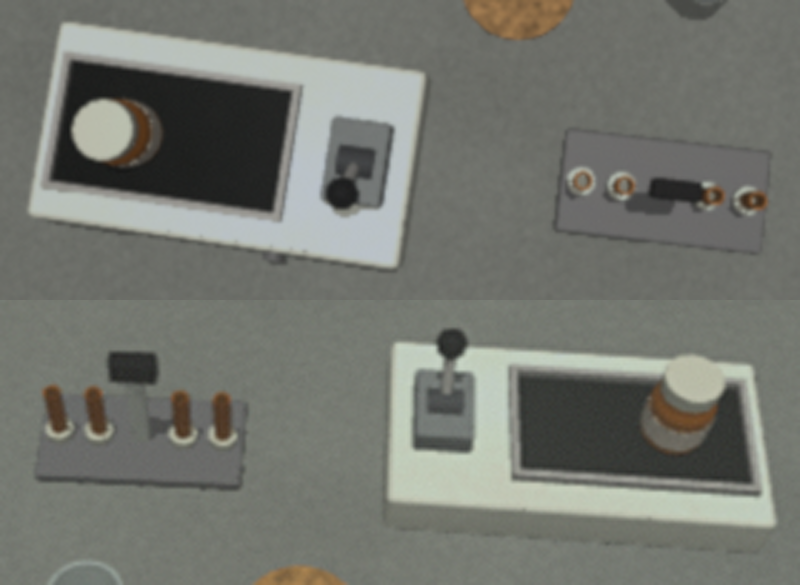

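View pics/b.png

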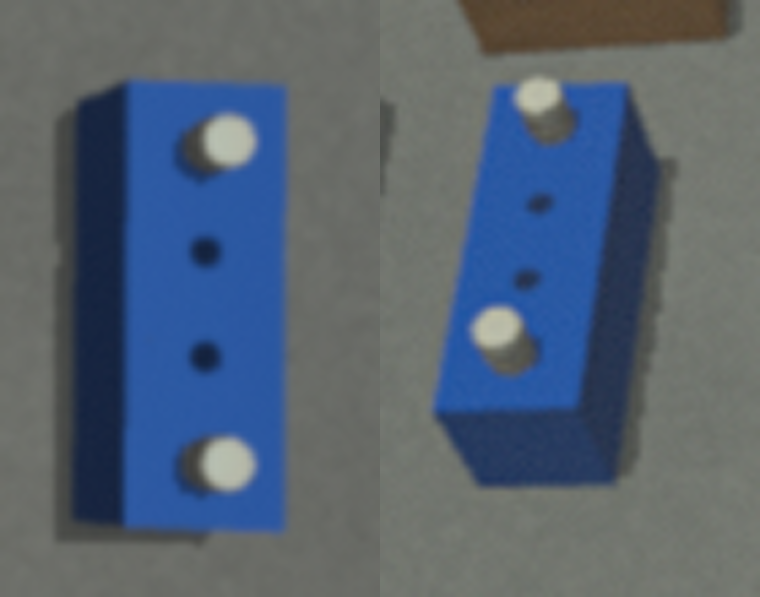

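```bash
cat > fit.py <<'E'
from h import *
np.set_printoptions(precision=4,suppress=True)
from plant import cams
Ks=cal(cams.read_camera("scene"));Kt=cal(cams.read_camera("top"))
def box(a,b,z): return [[a,b,z],[a,-b,z],[-a,-b,z],[-a,b,z]]   # top order; scene order reversed as used below
T=[];  # (cam,obj,local,uv)
def add(cam,obj,loc,uv):
    for l,p in zip(loc,uv): T.append((cam,obj,np.array(l,float),p))
so=lambda a,b,z:[[-a,-b,z],[-a,b,z],[a,b,z],[a,-b,z]]
add(0,0,box(.085,.16,.05),[(134.8,208.8),(280.4,228.8),(269.2,307.2),(121.2,286)])
add(1,0,so(.085,.16,.05),[(357.2,185.4),(482.5,192.8),(491.2,247),(355.8,240)])
add(0,1,box(.045,.09,.012),[(336.8,251.2),(418.4,260.8),(414,301.2),(332,292.8)])
add(1,1,so(.045,.09,.012),[(220+40/2.857,203.5),(220+247/2.857,205.7),(220+243/2.857,235),(220+37/2.857,232)][2:])
add(1,1,[[0,-.072,.074],[0,-.037,.074],[0,.037,.074],[0,.072,.074],[0,0,.112]],[(238.2,200.8),(252.6,201.5),(283.4,202.9),(297.7,203.3),(266.6,193.5)])
add(0,1,[[0,0,.122]],[(380.4,275.6)])
add(0,2,box(.085,.03,.068)+[[.02,0,.068],[-.02,0,.068],[.06,0,.094],[-.06,0,.094]],[(483.6,214.7),(512.5,215.8),(512.5,298),(482.8,296.9),(497.9,246.2),(497.8,265.6),(502.2,225.8),(502.2,285.5)])
add(1,2,so(.085,.03,.068)+[[-.02,0,.068],[.02,0,.068],[-.06,0,.094],[.06,0,.094]],[(156.2,195.8),(180.7,195.5),(171.5,255.3),(145.3,255.5),(164.5,217.4),(162.1,231.4),(164.7,197.5),(156.5,240.4)])
add(0,3,box(.058,.102,.059),[(137.2,221.2),(230.4,233.6),(223.2,288),(126.8,274.8)])
add(1,3,so(.058,.102,.059),[(398.5,193.1),(480.8,196.3),(486,237.2),(399.9,232.3)])
add(0,4,[[0,0,.005]],[(317.5,192.5)]);add(1,4,[[0,0,.005]],[(325.5,283)])
add(0,5,[[0,0,.125]],[(110+103/2.5,200+130/2.5)]);add(1,5,[[0,0,.125]],[(220+695/2.857,170+80/2.857)])
def pr(K,P,k,d):
    q=(P-K["o"]-d)@K["R"]; xy=np.c_[q[:,0]/-q[:,2],q[:,1]/q[:,2]]
    return K["c"]+K["f"]*xy*(1+k*(xy**2).sum(1,keepdims=True))
def res(x,full=False):
    o=x[:18].reshape(6,3); k=x[18:20]; d=x[20:].reshape(2,3); r=[]
    for c,i,l,uv in T:
        a=o[0,2] if i==3 else o[i,2]; C,S=np.cos(a),np.sin(a)
        P=np.array([o[i,0]+C*l[0]-S*l[1],o[i,1]+S*l[0]+C*l[1],l[2]])
        r.append((pr((Kt,Ks)[c],P[None],k[c],d[c])[0]-uv))
    r=np.array(r)
    if full: return r
    return np.r_[r.ravel(),d.ravel()/.002, k/.3,o[3:,2]]
x0=np.r_[.5,.26,.1,.47,-.11,.1,.52,-.352,0,.51,.3,0,.657,.022,0,.513,.345,0,np.zeros(8)]
s=least_squares(res,x0,loss="soft_l1");x=s.x
if __name__=="__main__":
    print(x[:18].reshape(6,3),x[18:20],x[20:])
    for t,r in zip(T,res(x,True)): print(t[0],t[1],t[2],r.round(1))
E
python3 fit.py
```

```text
[[ 0.5056  0.267  -0.1181]
 [ 0.4716 -0.1069 -0.097 ]
 [ 0.5176 -0.3554 -0.0182]
 [ 0.5112  0.3118  0.    ]
 [ 0.6565  0.0225 -0.    ]
 [ 0.512   0.3478 -0.    ]] [-0.0476 -0.0562] [-0.0011  0.0015  0.0008  0.0011 -0.0015 -0.0007]
0 0 [0.085 0.16  0.05 ] [-0.4 -0.4]
0 0 [ 0.085 -0.16   0.05 ] [ 0.3 -0.9]
0 0 [-0.085 -0.16   0.05 ] [0.1 0.6]
0 0 [-0.085  0.16   0.05 ] [0.1 0.8]
1 0 [-0.085 -0.16   0.05 ] [-0.1 -1.4]
1 0 [-0.085  0.16   0.05 ] [ 0. -1.]
1 0 [0.085 0.16  0.05 ] [0.4 2.1]
1 0 [ 0.085 -0.16   0.05 ] [-0.1  0.5]
0 1 [0.045 0.09  0.012] [-0.3  0.3]
0 1 [ 0.045 -0.09   0.012] [ 0.1 -0.1]
0 1 [-0.045 -0.09   0.012] [0.5 0.8]
0 1 [-0.045  0.09   0.012] [-0.1 -0.2]
1 1 [-0.045 -0.09   0.012] [-68.  -32.9]
1 1 [-0.045  0.09   0.012] [ 73.4 -26.9]
1 1 [ 0.    -0.072  0.074] [0.3 1.3]
1 1 [ 0.    -0.037  0.074] [0.2 1.2]
1 1 [0.    0.037 0.074] [-0.1  1.1]
1 1 [0.    0.072 0.074] [0.  1.4]
1 1 [0.    0.    0.112] [0.2 0.3]
0 1 [0.    0.    0.122] [0.4 0.6]
0 2 [0.085 0.03  0.068] [0.1 0.2]
0 2 [ 0.085 -0.03   0.068] [-0.3  0. ]
0 2 [-0.085 -0.03   0.068] [-0.4 -0.3]
0 2 [-0.085  0
[... 219 characters left out ...]
  0.03   0.068] [-0.2 -0. ]
1 2 [0.085 0.03  0.068] [-0.3 -0.2]
1 2 [ 0.085 -0.03   0.068] [-0.2  0.1]
1 2 [-0.02   0.     0.068] [ 0.2 -0. ]
1 2 [0.02  0.    0.068] [ 0.2 -0. ]
1 2 [-0.06   0.     0.094] [-0.4 -0. ]
1 2 [0.06  0.    0.094] [ 0.1 -0.4]
0 3 [0.058 0.102 0.059] [-0.7 -0.4]
0 3 [ 0.058 -0.102  0.059] [-0.1 -0.1]
0 3 [-0.058 -0.102  0.059] [-1.1  0.2]
0 3 [-0.058  0.102  0.059] [0.8 0. ]
1 3 [-0.058 -0.102  0.059] [-0.1 -0.3]
1 3 [-0.058  0.102  0.059] [-0.9  1.7]
1 3 [0.058 0.102 0.059] [-0.  -0.1]
1 3 [ 0.058 -0.102  0.059] [-0.1 -0.6]
0 4 [0.    0.    0.005] [-0.1 -0.1]
1 4 [0.    0.    0.005] [-0.1 -0.1]
0 5 [0.    0.    0.125] [-0.1 -0.2]
1 5 [0.    0.    0.125] [-0.1 -0.3]
```

Call:
{"name": "move_arm", "arguments": {
  "plan": [29,36.8,0,0,0,7.7,85,29,36.8,0,0,0,7.7,85,29,36.8,0,0,0,7.7,85,29,36.8,0,0,0,7.7,85,29,36.8,0,0,0,7.7,85,29,36.8,0,0,0,7.7,85,29,36.8,0,0,0,7.7,85,29,36.8,0,0,0,7.7,85,29,36.8,0,0,0,7.7,85,1,49,0,0,0,0,85,1,49,0,0,0,0,85,1,49,0,0,0,0,85]
}}

```text
time: 1.5
eef_pos: [0.5029, -0.1511, 0.2313]
tcp_rot: [0.707, 0.707, 0.0, 0.0]
contact_force: [1.2, 0.5, 0.3]
opening: 0.991
finger_force: 0.0
```

Call:
{"name": "move_arm", "arguments": {
  "plan": [1,49,0,0,0,0,85,1,49,0,0,0,0,85,1,49,0,0,0,0,85,1,49,0,0,0,0,85,1,49,0,0,0,0,85,1,49,0,0,0,0,85,1,49,0,0,0,0,85,1,49,0,0,0,0,85,1,49,0,0,0,0,85,1,49,0,0,0,0,85,0,0,0,0,0,0,85]
}}

```text
time: 2.6
eef_pos: [0.5119, 0.342, 0.2311]
tcp_rot: [0.705, 0.709, 0.001, -0.001]
contact_force: [0.2, -0.8, 0.9]
opening: 0.995
finger_force: 0.0
```

```bash
sed -i 's/^add(1,1,so(.045,.09,.012),/add(1,1,so(.045,.09,.012)[2:],/' fit.py; python3 fit.py|head -9
```

```text
[[ 0.5057  0.267  -0.1181]
 [ 0.4715 -0.1066 -0.0935]
 [ 0.5177 -0.3553 -0.0182]
 [ 0.5113  0.3117  0.    ]
 [ 0.6566  0.0225  0.    ]
 [ 0.5121  0.3477 -0.    ]] [-0.0471 -0.0573] [-0.0011  0.0015  0.0008  0.0011 -0.0015 -0.0011]
0 0 [0.085 0.16  0.05 ] [-0.4 -0.4]
0 0 [ 0.085 -0.16   0.05 ] [ 0.3 -0.9]
0 0 [-0.085 -0.16   0.05 ] [0.2 0.6]
```

Down to the lid (TCP z ≈ 0.097), close, lift.

Call:
{"name": "move_arm", "arguments": {
  "plan": [0,5.7,-40,0,0,0,85,0,0,-40,0,0,0,85,0,0,-40,0,0,0,85,0,0,-14,0,0,0,85,0,0,0,0,0,0,30,0,0,0,0,0,0,30,0,0,0,0,0,0,30,0,0,0,0,0,0,30,0,0,0,0,0,0,30,0,0,0,0,0,0,30,0,0,0,0,0,0,30,0,0,0,0,0,0,30],
  "newtons": 35
}}

```text
time: 3.9
eef_pos: [0.5148, 0.3434, 0.1005]
tcp_rot: [0.707, 0.707, 0.002, 0.001]
contact_force: [0.4, -1.8, 6.7]
opening: 0.549
finger_force: 36.5
```

Call:
{"name": "move_arm", "arguments": {
  "plan": [0,0,20,0,0,0,30,0,0,30,0,0,0,30,0,0,35,0,0,0,30,0,0,35,0,0,0,30,0,0,0,0,0,0,30,18,-40,0,0,0,0,30,18,-40,0,0,0,0,30,18,-40,0,0,0,0,30,18,-40,0,0,0,0,30,18,-40,0,0,0,0,30,18,-40,0,0,0,0,30,18,-40,0,0,0,0,30]
}}

```text
time: 5.1
eef_pos: [0.6387, 0.061, 0.2158]
tcp_rot: [0.707, 0.707, -0.001, -0.001]
contact_force: [-0.4, -0.0, -1.0]
opening: 0.553
finger_force: 36.5
```

Call:
{"name": "move_arm", "arguments": {
  "plan": [16,-41,0,0,0,0,30,0,0,-30,0,0,0,30,0,0,-40,0,0,0,30,0,0,-40,0,0,0,30,0,0,0,0,0,0,30,0,0,0,0,0,0,30]
}}

```text
time: 5.7
eef_pos: [0.654, 0.0219, 0.106]
tcp_rot: [0.707, 0.707, -0.001, -0.001]
contact_force: [1.1, -0.1, -0.7]
opening: 0.552
finger_force: 36.8
```

```bash
python3 - <<'E'
from h import *
s,_=shot("scene");t,_=shot("top")
def up(im,x0,y0,x1,y1,w): return cv2.resize(im[y0:y1,x0:x1],(w,int((y1-y0)*w/(x1-x0))),interpolation=cv2.INTER_CUBIC)
cv2.imwrite("pics/c.png",np.hstack([up(s,260,190,400,330,400),up(t,250,130,390,270,400)]))
E
```

```text
(no output)
```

View pics/c.png

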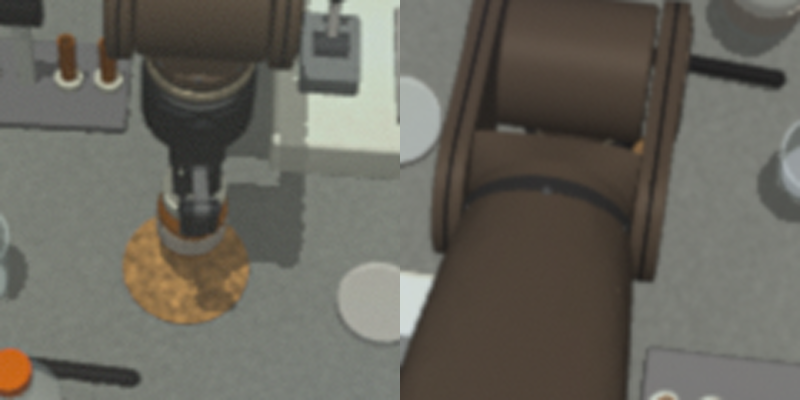

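```bash
cat >> h.py <<'E'
# refined cameras: radial term and small shift from fit
KD={"top":(-.0471,np.array([-.0011,.0015,.0008])),"scene":(-.0573,np.array([.0011,-.0015,-.0011]))}
def prd(n,K,P):
    k,d=KD[n]; q=(np.atleast_2d(P)-K["o"]-d)@K["R"]; xy=np.c_[q[:,0]/-q[:,2],q[:,1]/q[:,2]]
    return K["c"]+K["f"]*xy*(1+k*(xy**2).sum(1,keepdims=True))
def inv(n,K,uv,z):
    return np.array([least_squares(lambda p:(prd(n,K,[*p,z])[0]-u),[.5,0]).x for u in np.atleast_2d(uv)])
E
python3 - <<'E'
from h import *
from plant import cams
K=cal(cams.read_camera("scene"))
print(inv("scene",K,[(327.4,278.5)],.0555)-[.027,0], inv("scene",K,[(325.1,283.4)],.005))
E
```

```text
[[0.64417594 0.02464359]] [[0.65806074 0.02179097]]
```

Call:
{"name": "move_arm", "arguments": {
  "plan": [3,-2,-25,0,0,0,30,0,0,-15,0,0,0,30,0,0,-4,0,0,0,30,0,0,-3,0,0,0,30,0,0,0,0,0,0,30]
}}

```text
time: 6.35
eef_pos: [0.6581, 0.0197, 0.0608]
tcp_rot: [0.707, 0.707, 0.0, 0.0]
contact_force: [0.3, 0.4, -1.3]
opening: 0.553
finger_force: 37.0
```

Call:
{"name": "move_arm", "arguments": {
  "plan": [0,0,-2,0,0,0,30,0,0,-2,0,0,0,30,0,0,-1,0,0,0,30,0,0,0,0,0,0,30,0,0,0,0,0,0,30]
}}

```text
time: 6.85
eef_pos: [0.6582, 0.0196, 0.0557]
tcp_rot: [0.707, 0.707, 0.0, 0.0]
contact_force: [-0.3, 0.1, -0.8]
opening: 0.551
finger_force: 37.0
```

Call:
{"name": "move_arm", "arguments": {
  "plan": [0,0,-1,0,0,0,30,0,0,-1,0,0,0,30,0,0,0,0,0,0,30,0,0,0,0,0,0,30]
}}

```text
time: 7.25
eef_pos: [0.6583, 0.0195, 0.0556]
tcp_rot: [0.707, 0.707, -0.0, 0.0]
contact_force: [-3.8, -0.2, 8.0]
opening: 0.549
finger_force: 37.7
```

Call:
{"name": "move_arm", "arguments": {
  "plan": [0,0,1,0,0,0,55,0,0,0,0,0,0,70,0,0,0,0,0,0,85,0,0,0,0,0,0,85,0,0,20,0,0,0,85,0,0,40,0,0,0,85,0,0,45,0,0,0,85,0,0,45,0,0,0,60,0,-45,0,0,0,0,60,-15,-45,0,0,0,0,60,-15,-45,0,0,0,0,50,-15,-45,0,0,0,0,45]
}}

```text
time: 8.45
eef_pos: [0.6123, -0.1618, 0.2042]
tcp_rot: [0.707, 0.708, 0.0, 0.0]
contact_force: [0.8, -0.4, -0.0]
opening: 0.528
finger_force: 0.0
```

Call:
{"name": "move_arm", "arguments": {
  "plan": [-10,-45,0,0,0,0,45,-10,-40,0,0,0,0,45,-5,-40,0,0,0,0,45,-5,-40,0,0,0,0,45,0,0,0,0,0,0,45]
}}

```text
time: 8.95
eef_pos: [0.5817, -0.3303, 0.204]
tcp_rot: [0.709, 0.705, -0.001, 0.001]
contact_force: [-0.0, 0.2, 0.3]
opening: 0.525
finger_force: 0.0
```

```bash
python3 - <<'E'
from h import *
s,Ks=shot("scene","pics/s2.png");t,Kt=shot("top","pics/t2.png")
def up(im,x0,y0,x1,y1,w): return cv2.resize(im[y0:y1,x0:x1],(w,int((y1-y0)*w/(x1-x0))),interpolation=cv2.INTER_CUBIC)
cv2.imwrite("pics/d.png",np.vstack([np.hstack([up(s,200,180,400,320,400),up(t,260,140,440,266,400)]),np.hstack([up(s,135,180,235,250,400),up(t,440,200,540,270,400)])]))
from plant import ctrl;print(ctrl.get_state()["eef_pos"])
# stand cap/handle predicted
E
```

```text
[ 0.58252698 -0.32603095  0.20377276]
```

View pics/d.png

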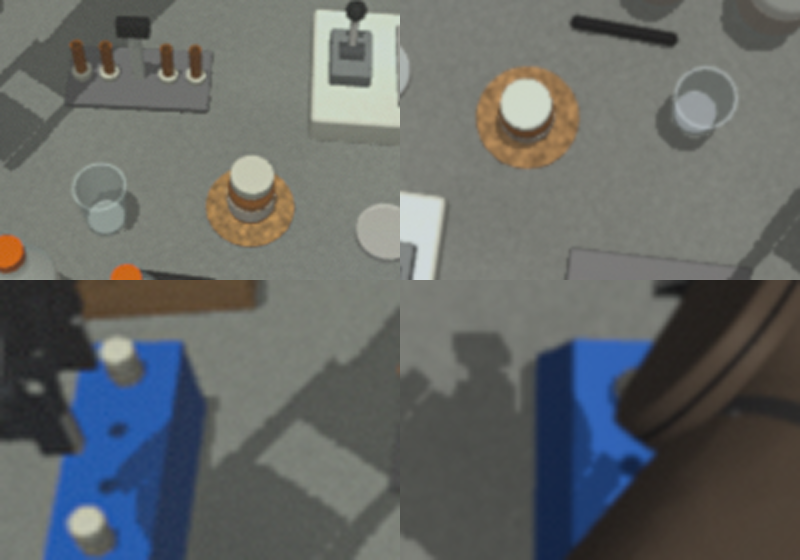

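```bash
python3 - <<'E'
from h import *
from plant import cams
Ks=cal(cams.read_camera("scene"));Kt=cal(cams.read_camera("top"))
print(inv("scene",Ks,(326,267.5),.08),inv("top",Kt,(316.7,186.8),.08))
from plant import ctrl;print(ctrl.get_state()["eef_pos"])
E
```

```text
[[0.65649407 0.02168268]] [[0.65499779 0.02250852]]
[ 0.5830404  -0.3242839   0.20396814]
```

Call:
{"name": "move_arm", "arguments": {
  "plan": [-5,-27,-30,0,0,0,45,0,0,-40,0,0,0,45,0,0,0,0,0,0,45,0,0,0,0,0,0,45]
}}

```text
time: 9.55
eef_pos: [0.5779, -0.3505, 0.1336]
tcp_rot: [0.706, 0.708, 0.0, -0.001]
contact_force: [0.4, -0.6, 0.1]
opening: 0.526
finger_force: 0.0
```

Call:
{"name": "move_arm", "arguments": {
  "plan": [0,-6,-30,0,0,0,45,0,0,-28,0,0,0,45,0,0,-3,0,0,0,45,0,0,0,0,0,0,45,0,0,0,0,0,0,15,0,0,0,0,0,0,15,0,0,0,0,0,0,15,0,0,0,0,0,0,15,0,0,0,0,0,0,15,0,0,0,0,0,0,15],
  "newtons": 25
}}

```text
time: 10.55
eef_pos: [0.5795, -0.3593, 0.0765]
tcp_rot: [0.707, 0.707, 0.0, 0.002]
contact_force: [0.4, 0.4, 7.2]
opening: 0.221
finger_force: 24.8
```

Call:
{"name": "move_arm", "arguments": {
  "plan": [0,0,20,0,0,0,15,0,0,40,0,0,0,15,0,0,40,0,0,0,15,0,0,30,0,0,0,15,-20,30,0,0,0,-1,15,-20,30,0,0,0,-1,15,-20,30,0,0,0,-1,15,-20,30,0,0,0,-1,15,-20,30,0,0,0,-1.4,15,-15,31,0,0,0,0,15,0,0,0,0,0,0,15,0,0,0,0,0,0,15]
}}

```text
time: 11.75
eef_pos: [0.4631, -0.1773, 0.2039]
tcp_rot: [0.739, 0.674, 0.0, 0.001]
contact_force: [0.1, -0.3, -0.8]
opening: 0.222
finger_force: 24.8
```

Call:
{"name": "move_arm", "arguments": {
  "plan": [0,0,-30,0,0,0,15,0,0,-25,0,0,0,15,0,0,0,0,0,0,15,0,0,0,0,0,0,15]
}}

```text
time: 12.15
eef_pos: [0.4633, -0.1783, 0.1485]
tcp_rot: [0.74, 0.673, -0.0, -0.0]
contact_force: [-0.2, 0.7, -0.3]
opening: 0.222
finger_force: 24.8
```

```bash
python3 - <<'E'
from h import *
s,Ks=shot("scene","pics/s3.png");t,Kt=shot("top","pics/t3.png")
def up(im,x0,y0,x1,y1,w): return cv2.resize(im[y0:y1,x0:x1],(w,int((y1-y0)*w/(x1-x0))),interpolation=cv2.INTER_CUBIC)
cv2.imwrite("pics/e.png",np.hstack([up(s,210,150,310,250,560),up(t,320,230,430,330,240)[:1].repeat(560,0)*0])[:, :560])
from plant import ctrl;st=ctrl.get_state();print(st["eef_pos"],st["tcp_rot"])
E
```

```text
[ 0.46414599 -0.17853942  0.15000834] [7.39631579e-01 6.73010434e-01 3.38892181e-04 1.40286130e-03]
```

View pics/e.png

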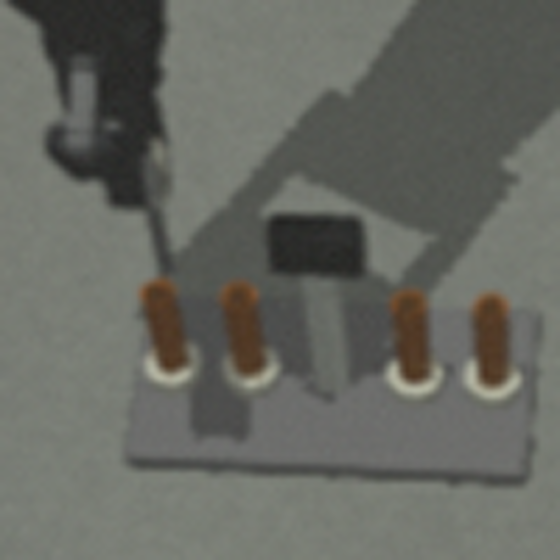

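```bash
python3 - <<'E'
from h import *
from plant import cams
np.set_printoptions(precision=4,suppress=True)
Ks=cal(cams.read_camera("scene"))
T=[.4641,-.1785]
print("pred axis tip/cap bottom/cap top/tcp",prd("scene",Ks,[[*T,.0865],[*T,.1415],[*T,.1675],[*T,.15]]))
c=lambda x,y:(210+x/5.6,150+y/5.6)
print("tip",inv("scene",Ks,c(168,270),.0865),"capbot",inv("scene",Ks,c(152,205),.1415))
a=-.0935
for y in(-.072,-.037,.037,.072):
    p=[.4715-np.sin(a)*y,-.1066+np.cos(a)*y]
    print(p,(prd("scene",Ks,[[*p,.074],[*p,.012]])-[210,150])*5.6)
p=[.4715,-.1066];print((prd("scene",Ks,[[*p,.125],[*p,.112],[*p,.099]])-[210,150])*5.6)
E
```

```text
pred axis tip/cap bottom/cap top/tcp [[237.8176 198.748 ]
 [234.7206 184.3614]
 [233.1647 177.12  ]
 [234.2187 182.0267]]
tip [[ 0.4627 -0.1733]] capbot [[ 0.4709 -0.1726]]
[np.float64(0.46477780451784123), np.float64(-0.17828550821400127)] [[159.9605 291.6196]
 [177.5773 373.2428]]
[np.float64(0.4680455384327795), np.float64(-0.14343838616552843)] [[240.3536 294.8199]
 [254.4193 376.4036]]
[np.float64(0.47495446156722043), np.float64(-0.06976161383447158)] [[411.0674 301.6792]
 [417.5454 383.1441]]
[np.float64(0.4782221954821587), np.float64(-0.03491449178599873)] [[492.1035 304.9653]
 [494.9622 386.3573]]
[[316.4106 225.2544]
 [318.8184 244.402 ]
 [321.1798 263.1699]]
```

Call:
{"name": "move_arm", "arguments": {
  "plan": [0,-5.2,0,0,0,0,15,0,0,0,0,0,0,15,0,0,-8,0,0,0,15,0,0,-6,0,0,0,15,0,0,-6,0,0,0,15,0,0,-5,0,0,0,15,0,0,0,0,0,0,15]
}}

```text
time: 13.0
eef_pos: [0.4626, -0.1823, 0.1223]
tcp_rot: [0.739, 0.673, -0.0, -0.001]
contact_force: [0.5, 0.1, -0.0]
opening: 0.22
finger_force: 24.8
```

```bash
python3 - <<'E'
from h import *
s,Ks=shot("scene","pics/s4.png")
cv2.imwrite("pics/f.png",cv2.resize(s[160:240,210:310],(600,480),interpolation=cv2.INTER_CUBIC))
from plant import ctrl;st=ctrl.get_state();print(st["eef_pos"],st["contact_force"],st["wrist_torque"])
E
```

```text
[ 0.4625928 -0.1823514  0.1226202] [ 0.6449498  -0.83250081  0.10011523] [-0.08704156 -0.20356142 -0.07355663]
```

View pics/f.png

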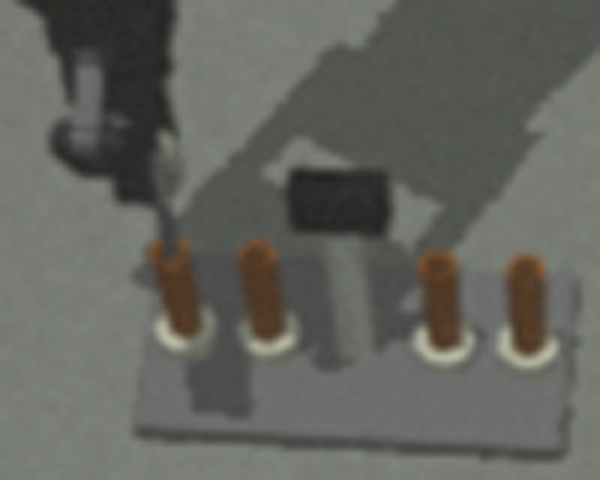

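Call:
{"name": "move_arm", "arguments": {
  "plan": [1,0,-8,0,0,0,15,0,0,-8,0,0,0,15,0,0,-8,0,0,0,15,0,0,-7,0,0,0,15,0,0,0,0,0,0,15,0,0,0,0,0,0,15]
}}

```text
time: 13.65
eef_pos: [0.4638, -0.1825, 0.092]
tcp_rot: [0.739, 0.673, -0.0, -0.0]
contact_force: [-0.5, 0.5, -0.1]
opening: 0.219
finger_force: 24.8
```

Call:
{"name": "move_arm", "arguments": {
  "plan": [0,0,-4,0,0,0,15,0,0,-3,0,0,0,15,0,0,-2,0,0,0,15,0,0,-1,0,0,0,15,0,0,0,0,0,0,15,0,0,0,0,0,0,15]
}}

```text
time: 14.25
eef_pos: [0.464, -0.1826, 0.0824]
tcp_rot: [0.739, 0.673, 0.0, 0.0]
contact_force: [-0.2, 0.1, 1.1]
opening: 0.218
finger_force: 25.0
```

Call:
{"name": "move_arm", "arguments": {
  "plan": [0,0,-1,0,0,0,15,0,0,-1,0,0,0,15,0,0,0,0,0,0,15,0,0,0,0,0,0,15]
}}

```text
time: 14.65
eef_pos: [0.4642, -0.1827, 0.0823]
tcp_rot: [0.739, 0.673, -0.0, -0.0]
contact_force: [-4.6, 2.2, 11.4]
opening: 0.221
finger_force: 25.9
```

Call:
{"name": "move_arm", "arguments": {
  "plan": [0,0,2,0,0,0,30,0,0,0,0,0,0,45,0,0,0,0,0,0,45,0,0,0,0,0,0,45,0,0,15,0,0,0,45,0,0,40,0,0,0,45,0,0,40,0,0,0,45,-1,-40,0,0,0,0,45,-1,-45,0,0,0,0,45,-2,-45,0,0,0,0,45,-2,-40,0,0,0,0,45,0,0,0,0,0,0,45]
}}

```text
time: 15.85
eef_pos: [0.4573, -0.357, 0.1772]
tcp_rot: [0.741, 0.672, -0.001, 0.001]
contact_force: [0.1, 0.8, -0.4]
opening: 0.528
finger_force: 0.0
```

Call:
{"name": "move_arm", "arguments": {
  "plan": [0,0,-20,0,0,0,45,0,0,0,0,0,0,45,0,0,0,0,0,0,45]
}}

```text
time: 16.15
eef_pos: [0.4576, -0.3514, 0.1565]
tcp_rot: [0.739, 0.673, 0.0, -0.001]
contact_force: [0.4, 0.7, -0.4]
opening: 0.528
finger_force: 0.0
```

```bash
python3 - <<'E'
from h import *
s,Ks=shot("scene","pics/s5.png")
cv2.imwrite("pics/g.png",np.hstack([cv2.resize(s[160:240,210:310],(400,320),interpolation=cv2.INTER_CUBIC),cv2.resize(s[180:260,130:230],(400,320),interpolation=cv2.INTER_CUBIC)]))
from plant import ctrl;st=ctrl.get_state();print(st["eef_pos"])
E
```

```text
[ 0.45806523 -0.35186334  0.15742006]
```

View pics/g.png

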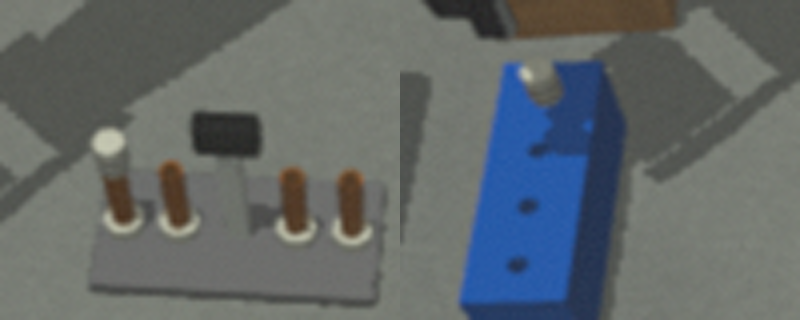

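Call:
{"name": "move_arm", "arguments": {
  "plan": [0,-1,-40,0,0,0,45,0,0,-35,0,0,0,45,0,0,-9,0,0,0,45,0,0,0,0,0,0,45,0,0,0,0,0,0,15,0,0,0,0,0,0,15,0,0,0,0,0,0,15,0,0,0,0,0,0,15,0,0,0,0,0,0,15,0,0,0,0,0,0,15]
}}

```text
time: 17.2
eef_pos: [0.4593, -0.3549, 0.076]
tcp_rot: [0.739, 0.673, 0.0, 0.002]
contact_force: [-0.2, 0.4, 7.0]
opening: 0.222
finger_force: 25.3
```

Call:
{"name": "move_arm", "arguments": {
  "plan": [0,0,20,0,0,0,15,0,0,40,0,0,0,15,0,0,40,0,0,0,15,0,0,35,0,0,0,15,3,45,0,0,0,0,15,3,46,0,0,0,0,15,3,46,0,0,0,0,15,3,46,0,0,0,0,15,3,46,0,0,0,0,15,2,46,0,0,0,0,15,2,45,0,0,0,0,15,0,0,0,0,0,0,15]
}}

```text
time: 18.4
eef_pos: [0.4764, -0.0292, 0.2085]
tcp_rot: [0.737, 0.676, 0.001, -0.0]
contact_force: [0.0, -0.1, -0.0]
opening: 0.219
finger_force: 25.0
```

Call:
{"name": "move_arm", "arguments": {
  "plan": [0,0,-30,0,0,0,15,0,0,-30,0,0,0,15,0,0,0,0,0,0,15,0,0,0,0,0,0,15]
}}

```text
time: 18.8
eef_pos: [0.4768, -0.0342, 0.1485]
tcp_rot: [0.74, 0.673, -0.0, -0.0]
contact_force: [0.3, 0.1, 0.3]
opening: 0.219
finger_force: 24.9
```

```bash
python3 - <<'E'
from h import *
s,Ks=shot("scene","pics/s6.png")
cv2.imwrite("pics/i.png",cv2.resize(s[150:250,220:340],(720,600),interpolation=cv2.INTER_CUBIC))
from plant import ctrl;st=ctrl.get_state();e=st["eef_pos"];print(e)
z=e[2]-.063
print((prd("scene",Ks,[[e[0],e[1],z],[e[0],e[1],z+.055],[.4782,-.0349,.074],[.4715,-.1066,.112]])-[220,150])*6)
E
```

```text
[ 0.47769522 -0.03439314  0.14965241]
[[467.86375406 306.83251117]
 [464.90420042 220.67860965]
 [467.28810129 326.7026898 ]
 [281.59115482 261.8593328 ]]
```

View pics/i.png

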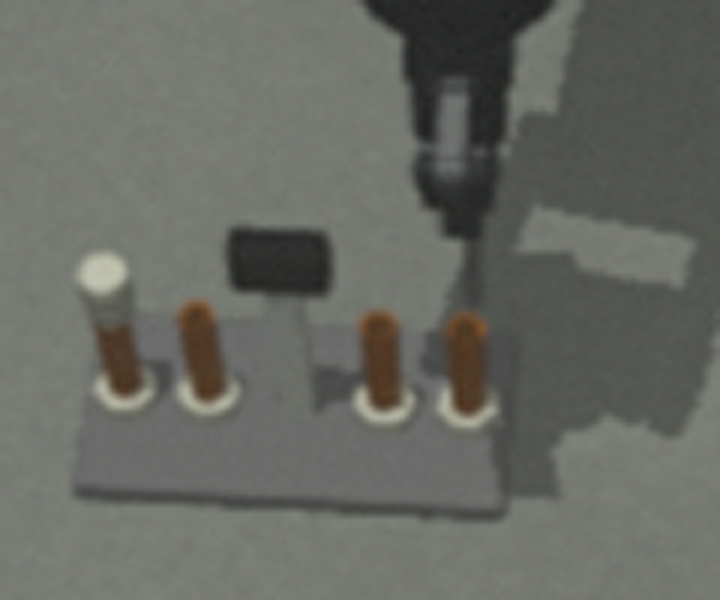

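Call:
{"name": "move_arm", "arguments": {
  "plan": [0.5,-3,0,0,0,0,15,0,0,0,0,0,0,15,0,0,-8,0,0,0,15,0,0,-6,0,0,0,15,0,0,-6,0,0,0,15,0,0,-5,0,0,0,15,0,0,0,0,0,0,15]
}}

```text
time: 19.55
eef_pos: [0.4771, -0.0365, 0.1224]
tcp_rot: [0.739, 0.673, -0.0, -0.0]
contact_force: [0.8, 0.1, -1.1]
opening: 0.217
finger_force: 24.9
```

```bash
python3 - <<'E'
from h import *
s,Ks=shot("scene","pics/s7.png")
cv2.imwrite("pics/j.png",cv2.resize(s[170:230,265:325],(480,480),interpolation=cv2.INTER_CUBIC))
from plant import ctrl;st=ctrl.get_state();print(st["eef_pos"],st["contact_force"])
E
```

```text
[ 0.47711102 -0.03648187  0.12269292] [ 1.28299918 -0.3068145  -1.44216291]
```

View pics/j.png

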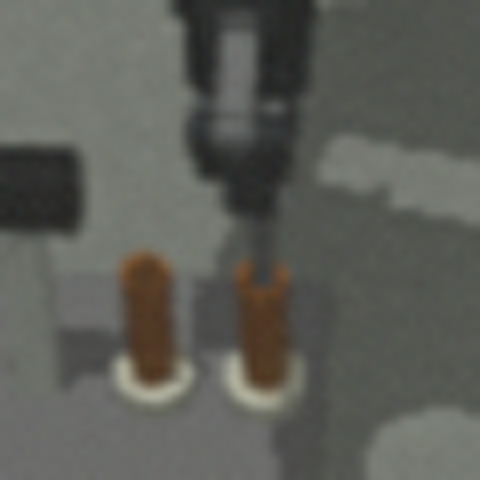

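The rod is inside the mouth of vial 3 (about (262,275) in the crop). Continue down.

Call:
{"name": "move_arm", "arguments": {
  "plan": [0.5,0,-8,0,0,0,15,0,0,-8,0,0,0,15,0,0,-8,0,0,0,15,0,0,-7,0,0,0,15,0,0,-4,0,0,0,15,0,0,-3,0,0,0,15,0,0,-1,0,0,0,15,0,0,0,0,0,0,15,0,0,0,0,0,0,15]
}}

```text
time: 20.5
eef_pos: [0.4781, -0.0366, 0.0846]
tcp_rot: [0.739, 0.673, 0.0, 0.0]
contact_force: [-0.4, 0.8, 0.0]
opening: 0.22
finger_force: 25.0
```

Call:
{"name": "move_arm", "arguments": {
  "plan": [0,0,-1,0,0,0,15,0,0,-1,0,0,0,15,0,0,-1,0,0,0,15,0,0,0,0,0,0,15]
}}

```text
time: 20.9
eef_pos: [0.4781, -0.0366, 0.0819]
tcp_rot: [0.739, 0.673, -0.0, -0.0]
contact_force: [-2.1, 0.5, 3.8]
opening: 0.224
finger_force: 25.3
```

Call:
{"name": "move_arm", "arguments": {
  "plan": [0,0,-1,0,0,0,15,0,0,0,0,0,0,15,0,0,2,0,0,0,30,0,0,0,0,0,0,45,0,0,0,0,0,0,45,0,0,0,0,0,0,45,0,0,15,0,0,0,45,0,0,40,0,0,0,45,0,0,50,0,0,0,45,0,45,0,0,0,0,45,0,45,0,0,0,0,45,0,45,0,0,0,0,45]
}}

```text
time: 22.1
eef_pos: [0.4781, 0.0995, 0.1879]
tcp_rot: [0.74, 0.673, 0.001, 0.001]
contact_force: [0.6, -0.2, -0.5]
opening: 0.528
finger_force: 0.0
```

```bash
python3 - <<'E'
from h import *
s,Ks=shot("scene","pics/s8.png");t,Kt=shot("top","pics/t8.png")
cv2.imwrite("pics/k.png",np.hstack([cv2.resize(s[170:250,220:320],(400,320),interpolation=cv2.INTER_CUBIC),cv2.resize(t[235:315,325:425],(400,320),interpolation=cv2.INTER_CUBIC)]))
p=[.4715,-.1066];a=-.0935;C,S=np.cos(a),np.sin(a)
P=[[p[0]+C*x-S*y,p[1]+S*x+C*y,z] for x,y,z in [(0,0,.112),(0,0,.125),(0,-.072,.1),(0,.072,.1),(.045,.09,.012),(.045,-.09,.012),(-.045,-.09,.012),(-.045,.09,.012)]]
print((prd("scene",Ks,P)-[220,170])*4);print((prd("top",Kt,P)-[325,235])*4+[400,0])
E
```

```text
[[187.72743654  94.57288853]
 [186.00758462  80.89602365]
 [ 68.63635014 102.20885071]
 [310.58994145 111.80413257]
 [338.03881011 257.23191714]
 [ 48.76612651 244.94912791]
 [ 68.22167295 128.35655825]
 [345.84585358 139.52940665]]
[[620.40201117 165.41592943]
 [623.24209065 165.2207198 ]
 [761.29181351 181.3228914 ]
 [474.60263226 149.81449326]
 [445.1490651   66.63375664]
 [773.39880854 102.50905202]
 [757.77003513 267.69339334]
 [427.38726041 231.12780551]]
```

View pics/k.png

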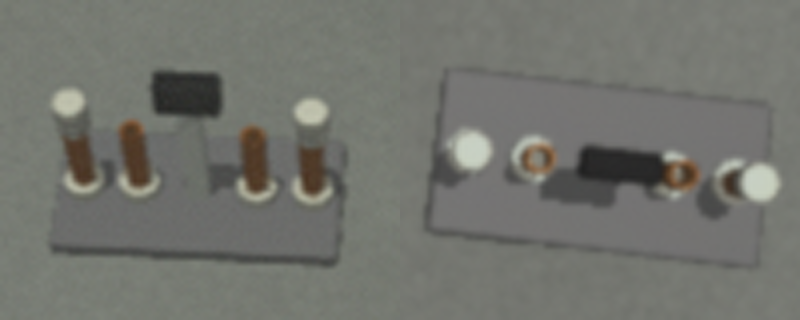

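Call:
{"name": "move_arm", "arguments": {
  "plan": [-1.5,-50,0,0,0,0,60,-1.5,-50,0,0,0,0,60,-1.5,-50,0,0,0,0,60,-2,-50,0,0,0,0,60,0,-5.5,0,0,0,0,60,0,0,0,0,0,0,60,0,0,0,0,0,0,60,0,0,0,0,0,0,60]
}}

```text
time: 23.0
eef_pos: [0.4713, -0.1057, 0.187]
tcp_rot: [0.739, 0.674, -0.0, -0.0]
contact_force: [0.7, 0.3, -0.7]
opening: 0.703
finger_force: 0.0
```

Call:
{"name": "move_arm", "arguments": {
  "plan": [0,-1,-35,0,0,0,60,0,0,-35,0,0,0,60,0,0,-22,0,0,0,60,0,0,0,0,0,0,60,0,0,0,0,0,0,8,0,0,0,0,0,0,8,0,0,0,0,0,0,8,0,0,0,0,0,0,8,0,0,0,0,0,0,8,0,0,0,0,0,0,8,0,0,0,0,0,0,8,0,0,0,0,0,0,8],
  "newtons": 80
}}

```text
time: 24.2
eef_pos: [0.4722, -0.1082, 0.0972]
tcp_rot: [0.74, 0.673, 0.0, 0.001]
contact_force: [-2.5, 1.8, 5.9]
opening: 0.18
finger_force: 78.6
```

```bash
python3 - <<'E'
from h import *
np.set_printoptions(precision=1,suppress=True)
cx,cy,a=.5113,.3117,-.1181
def W(cx,cy,x,y,z,a=a): C,S=np.cos(a),np.sin(a); return [cx+C*x-S*y,cy+S*x+C*y,z]
for n,roi in(("top",(100,190,290,320)),("scene",(350,170,500,260))):
    im,K=shot(n)
    x0,y0,x1,y1=roi
    g=cv2.cvtColor(im,cv2.COLOR_BGR2GRAY)[y0:y1,x0:x1]
    b=cv2.resize(g,None,fx=4,fy=4,interpolation=cv2.INTER_CUBIC)
    m=(b<75).astype(np.uint8); N,l,st,c=cv2.connectedComponentsWithStats(m)
    # component containing the nest centre
    u=((prd(n,K,[[cx,cy,.05]])[0]-[x0,y0])*4).astype(int); i=l[u[1],u[0]]
    m=(l==i).astype(np.uint8); ct=max(cv2.findContours(m,0,1)[0],key=cv2.contourArea)
    q=cv2.approxPolyDP(ct,20,True)[:,0]/4+[x0,y0]
    print(n,g.min(),i,st[i],"\n",q)
    print(prd(n,K,[W(cx,cy,sx*.052,sy*.096,z) for z in(.05,.059) for sx,sy in((1,1),(1,-1),(-1,-1),(-1,1))]))
E
```

```text
top 29 1 [  122   138   383   240 68713] 
 [[138.8 224.8]
 [131.  271.8]
 [218.8 283.5]
 [225.5 236.8]]
[[140.4 224.4]
 [228.  236.3]
 [220.7 284.9]
 [132.5 272.5]
 [138.8 224. ]
 [227.1 235.9]
 [219.7 284.9]
 [130.8 272.4]]
scene 43 2 [  207   106   324   150 40157] 
 [[401.8 197.8]
 [403.  228.2]
 [482.5 233.2]
 [477.2 201. ]]
[[481.9 236.8]
 [401.6 231.7]
 [400.3 197. ]
 [476.7 201.8]
 [483.1 234.8]
 [402.3 229.7]
 [400.9 194.8]
 [477.8 199.7]]
```

Call:
{"name": "move_arm", "arguments": {
  "plan": [0,0,10,0,0,0,8,0,0,20,0,0,0,8,0,0,30,0,0,0,8,0,0,30,0,0,0,8,0,0,30,0,0,0,8,0,0,30,0,0,0,8,0,0,25,0,0,0,8,0,0,10,0,0,0,8,0,0,0,0,0,0,8]
}}

```text
time: 25.2
eef_pos: [0.4718, -0.1082, 0.2814]
tcp_rot: [0.739, 0.673, 0.001, 0.001]
contact_force: [0.6, -0.3, -4.7]
opening: 0.168
finger_force: 78.4
```

Call:
{"name": "move_arm", "arguments": {
  "plan": [2,15,0,0,0,0,8,3,30,0,0,0,0,8,3,40,0,0,0,-0.2,8,4,40,0,0,0,-0.2,8,4,40,0,0,0,-0.2,8,4,40,0,0,0,-0.2,8,4,40,0,0,0,-0.2,8,4,40,0,0,0,-0.2,8,4,40,0,0,0,-0.2,8,3,40,0,0,0,0,8,2,35,0,0,0,0,8,1,18,0,0,0,0,8]
}}

```text
time: 26.4
eef_pos: [0.508, 0.3123, 0.2768]
tcp_rot: [0.747, 0.665, -0.002, -0.001]
contact_force: [-0.2, -0.3, -4.2]
opening: 0.169
finger_force: 78.4
```

Call:
{"name": "move_arm", "arguments": {
  "plan": [0,0,0,0,0,0,8,0,0,0,0,0,0,8,0,0,0,0,0,0,8]
}}

```text
time: 26.7
eef_pos: [0.5092, 0.3088, 0.2792]
tcp_rot: [0.748, 0.664, -0.001, -0.0]
contact_force: [1.1, -0.4, -4.5]
opening: 0.176
finger_force: 78.4
```

Call:
{"name": "move_arm", "arguments": {
  "plan": [2.5,3.5,-15,0,0,0,8,0,0,-30,0,0,0,8,0,0,-30,0,0,0,8,0,0,-15,0,0,0,8,0,0,-5,0,0,0,8,0,0,0,0,0,0,8,0,0,0,0,0,0,8]
}}

```text
time: 27.4
eef_pos: [0.5131, 0.3138, 0.1871]
tcp_rot: [0.748, 0.664, 0.002, 0.001]
contact_force: [0.1, 0.2, -3.8]
opening: 0.174
finger_force: 78.4
```

```bash
python3 - <<'E'
from h import *
s,Ks=shot("scene","pics/s9.png")
cv2.imwrite("pics/l.png",cv2.resize(s[150:260,350:500],(800,587),interpolation=cv2.INTER_CUBIC))
from plant import ctrl;st=ctrl.get_state();e=st["eef_pos"];print(e,st["tcp_rot"])
a=-.1181;C,S=np.cos(a),np.sin(a);z0=e[2]-.0972
c=[e[0]-.0007,e[1]+.0016]
f=800/150
P=[[c[0]+C*x-S*y,c[1]+S*x+C*y,z0+z] for x,y,z in [(.045,-.09,0),(.045,.09,0),(.045,-.09,.012),(.045,.09,.012),(-.045,-.09,.012),(-.045,.09,.012),(0,-.072,.1),(0,.072,.1)]]
print((prd("scene",Ks,P)-[350,150])*f)
E
```

```text
[0.51323186 0.31394327 0.18751272] [7.47672455e-01 6.64064749e-01 1.85920835e-03 6.73512029e-04]
[[313.40146441 375.14706811]
 [726.23669707 401.25245851]
 [318.4376974  359.48709382]
 [735.14825776 385.83514612]
 [309.8842892  195.65235309]
 [708.49776282 220.71449734]
 [396.43994719 150.81676894]
 [745.86580237 172.89936606]]
```

View pics/l.png

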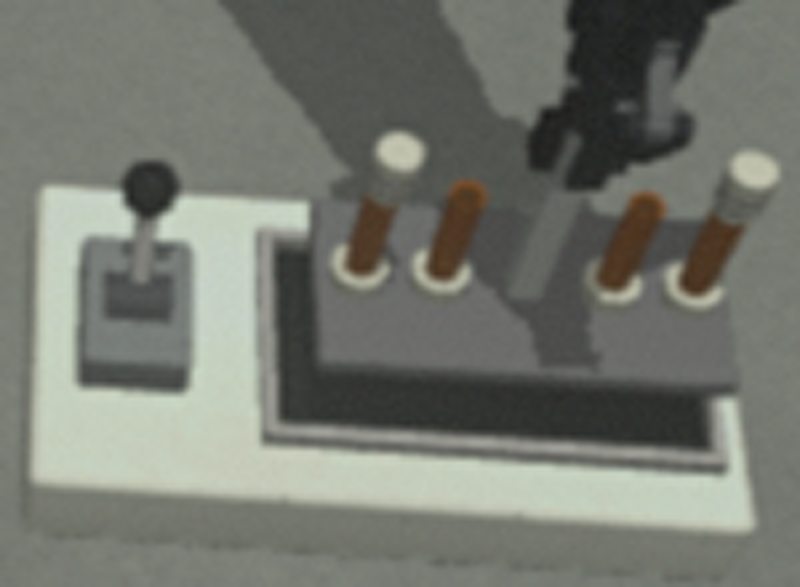

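Call:
{"name": "move_arm", "arguments": {
  "plan": [-1,-3.5,0,0,0,0,8,0,0,-12,0,0,0,8,0,0,-10,0,0,0,8,0,0,-8,0,0,0,8,0,0,-4,0,0,0,8,0,0,0,0,0,0,8,0,0,0,0,0,0,8]
}}

```text
time: 28.15
eef_pos: [0.5111, 0.3101, 0.1513]
tcp_rot: [0.748, 0.664, 0.0, 0.0]
contact_force: [-0.3, 0.2, -4.6]
opening: 0.173
finger_force: 78.4
```

Call:
{"name": "move_arm", "arguments": {
  "plan": [0,0,-2,0,0,0,8,0,0,-2,0,0,0,8,0,0,0,0,0,0,8,0,0,0,0,0,0,8]
}}

```text
time: 28.55
eef_pos: [0.511, 0.31, 0.1475]
tcp_rot: [0.748, 0.664, 0.0, 0.0]
contact_force: [-0.1, 1.1, -3.9]
opening: 0.174
finger_force: 78.4
```

Call:
{"name": "move_arm", "arguments": {
  "plan": [0,0,-1,0,0,0,8,0,0,-1,0,0,0,8,0,0,0,0,0,0,8,0,0,0,0,0,0,8]
}}

```text
time: 28.95
eef_pos: [0.5111, 0.3102, 0.1473]
tcp_rot: [0.748, 0.664, 0.0, 0.0]
contact_force: [-5.2, -1.8, 6.3]
opening: 0.17
finger_force: 79.9
```

Call:
{"name": "move_arm", "arguments": {
  "plan": [0,0,1,0,0,0,30,0,0,0,0,0,0,60,0,0,0,0,0,0,60,0,0,0,0,0,0,60,0,0,15,0,0,0,60,0,0,30,0,0,0,60,0,0,40,0,0,0,60,-22,-40,0,0,0,0,0,-22,-40,0,0,0,0,0,-22,-40,0,0,0,0,0,-22,-35,0,0,0,0,0,0,0,0,0,0,0,0],
  "newtons": 30
}}

```text
time: 30.15
eef_pos: [0.421, 0.1526, 0.2318]
tcp_rot: [0.749, 0.663, -0.0, 0.0]
contact_force: [0.4, -0.0, 0.1]
opening: 0.004
finger_force: 0.0
```

```bash
python3 - <<'E'
from h import *
np.set_printoptions(precision=4,suppress=True)
s,Ks=shot("scene","pics/s10.png")
t,Kt=shot("top","pics/t10.png")
# black ball positions from initial images (lever untouched): triangulate
a=(110+342/2.5,200+193/2.5); b=(220+452/2.857,170+(344-300)/2.857)
r=least_squares(lambda p:np.r_[prd("top",Kt,p)[0]-a,prd("scene",Ks,p)[0]-b],[.466,.158,.12]);print(r.x,r.fun)
# caddy check: grey caps in scene
print(blobs(s,(0,0,170),(179,60,255),(400,150,500,200),8))
al=-.1181;C,S=np.cos(al),np.sin(al);c=[.511,.314]
P=[[c[0]-S*y,c[1]+C*y,.15] for y in(-.072,.072)];print(prd("scene",Ks,P))
from plant import ctrl;st=ctrl.get_state();print(st["eef_pos"],st["opening"])
E
```

```text
[0.4653 0.1558 0.1212] [ 0.085   0.0093  0.102  -0.0057]
[(array([429.7, 190.9]), np.int32(135), array([416, 186,  30,  10])), (array([406.6, 190.1]), np.int32(71), array([400, 188,  15,   6])), (array([483.3, 192.2]), np.int32(33), array([480, 190,   8,   6])), (array([466.6, 194. ]), np.int32(89), array([454, 192,  23,   5]))]
[[419.8457 189.1272]
 [483.2426 193.126 ]]
[0.4233 0.1547 0.2327] -0.0015176444868283253
```

Call:
{"name": "move_arm", "arguments": {
  "plan": [-3,3,-40,0,0,0,0,0,0,-40,0,0,0,0,0,0,-30,0,0,0,0,0,0,-10,0,0,0,0,0,0,0,0,0,0,0,10,-1.2,0,0,0,0,0,10,-1.2,0,0,0,0,0,10,-1.2,0,0,0,0,0,10,-1.2,0,0,0,0,0,10,-1.2,0,0,0,0,0,0,0,0,0,0,0,0]
}}

```text
time: 31.35
eef_pos: [0.4726, 0.1518, 0.1128]
tcp_rot: [0.748, 0.664, 0.002, 0.001]
contact_force: [0.1, 0.1, 0.4]
opening: -0.0
finger_force: 0.0
```

```bash
python3 - <<'E'
from h import *
s,Ks=shot("scene","pics/s11.png")
from plant import ctrl;st=ctrl.get_state();print(st["eef_pos"],st["contact_force"])
print(blobs(s,(0,0,0),(179,255,45),(360,150,410,215),8))
for th in(-.5,0,.5):
    print(th,prd("scene",Ks,[[.4922+.055*np.sin(th)*.993,.153-.055*np.sin(th)*.118,.072+.055*np.cos(th)]]))
E
```

```text
[0.47146819 0.15180501 0.11202242] [ 0.08533198  0.29844915 -0.35358982]
[(array([383.6, 158.6]), np.int32(478), array([368, 150,  34,  29]))]
-0.5 [[378.41067388 185.87119077]]
0 [[378.84846839 192.99019582]]
0.5 [[378.55395255 203.89927382]]
```

Call:
{"name": "move_arm", "arguments": {
  "plan": [6,-0.7,0,0,0,0,0,6,-0.7,0,0,0,0,0,5,-0.6,0,0,0,0,0]
}}

```text
time: 31.7
eef_pos: [0.4868, 0.1499, 0.1107]
tcp_rot: [0.748, 0.664, -0.001, -0.001]
contact_force: [-1.2, 0.7, -1.1]
opening: -0.004
finger_force: 0.7
```

```bash
python3 - <<'E'
from h import *
s,Ks=shot("scene","pics/s12.png")
cv2.imwrite("pics/m.png",cv2.resize(s[150:250,350:500],(800,533),interpolation=cv2.INTER_CUBIC))
E
```

```text
(no output)
```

View pics/m.png

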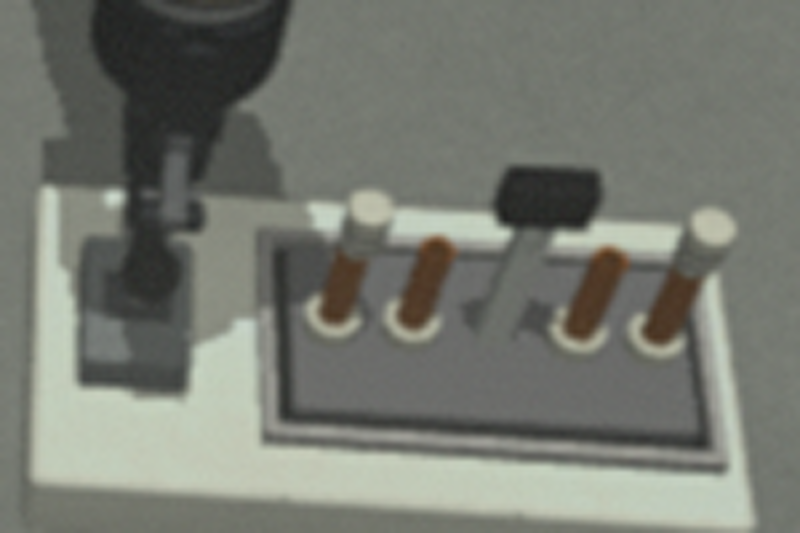

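Call:
{"name": "move_arm", "arguments": {
  "plan": [4,-0.5,0,0,0,0,0,4,-0.5,0,0,0,0,0,2,-0.2,0,0,0,0,0,0,0,0,0,0,0,0]
}}

```text
time: 32.15
eef_pos: [0.4926, 0.1493, 0.1105]
tcp_rot: [0.748, 0.664, -0.005, -0.005]
contact_force: [-13.3, 0.5, 8.1]
opening: 0.003
finger_force: 7.2
```

Call:
{"name": "move_arm", "arguments": {
  "plan": [-15,2,0,0,0,0,0,-25,3,0,0,0,0,0,-25,3,0,0,0,0,0,0,0,40,0,0,0,0,0,0,45,0,0,0,0,0,0,45,0,0,0,0,0,-45,0,0,0,0,0,0,-45,0,0,0,0,0,0,-45,0,0,0,0,0,0,0,0,0,0,0,0,0,0,0,0,0,0]
}}

```text
validation failed for argument at $.pl...
```

```bash
python3 - <<'E'
from h import *
s,Ks=shot("scene")
from plant import ctrl;st=ctrl.get_state();print(st["eef_pos"],st["contact_force"],st["time"])
print("ball",blobs(s,(0,0,0),(179,255,60),(362,165,394,225),8))
print("pred .5",prd("scene",Ks,[[.4922+.055*np.sin(.5)*.993,.153-.0031,.072+.055*np.cos(.5)]]))
print("mat",blobs(s,(5,90,80),(20,255,255),(295,255,355,310),100))
print("jar lid",blobs(s,(0,0,165),(179,60,255),(305,250,345,290),20))
E
```

```text
[0.49255809 0.14925728 0.11052932] [-12.39348438   1.11979842   7.43463265] 32.2
ball [(array([380.3, 181.1]), np.int32(516), array([369, 165,  25,  44]))]
pred .5 [[378.55891846 203.89910595]]
mat [(array([324.2, 286.4]), np.int32(915), array([303, 266,  44,  37]))]
jar lid [(array([325.6, 266.7]), np.int32(308), array([315, 258,  22,  19]))]
```

Number count was off; resend.

Call:
{"name": "move_arm", "arguments": {
  "plan": [-15,2,0,0,0,0,0,-25,3,0,0,0,0,0,-25,3,0,0,0,0,0,0,0,40,0,0,0,0,0,0,45,0,0,0,0,0,0,45,0,0,0,0,0,-45,0,0,0,0,0,0,-45,0,0,0,0,0,0,-45,0,0,0,0,0,0,0,0,0,0,0]
}}

```text
validation failed for argument at $.pl...
```

```bash
python3 - <<'E'
from h import *
s,Ks=shot("scene")
from plant import ctrl;st=ctrl.get_state();print(st["eef_pos"],st["contact_force"],st["time"])
for th in(40,55,70):print("ball",th,blobs(s,(0,0,0),(179,255,th),(362,180,394,225),8))
p=lambda t:prd("scene",Ks,[[.4922+.055*np.sin(t)*.993,.153-.055*np.sin(t)*.118,.072+.055*np.cos(t)]])
print(p(.4),p(.5),p(.6))
E
```

```text
[0.49256576 0.14926315 0.11052973] [-12.19358446   0.18927858   8.13681597] 32.25
ball 40 []
ball 55 [(array([376.9, 196. ]), np.int32(177), array([371, 180,  12,  29])), (array([386.9, 181.9]), np.int32(15), array([386, 180,   4,   6]))]
ball 70 [(array([377.2, 196.4]), np.int32(283), array([370, 180,  18,  30])), (array([386.8, 182.1]), np.int32(25), array([384, 180,   6,   6]))]
[[378.67182141 201.54449748]] [[378.55395255 203.89927382]] [[378.40860302 206.28804274]]
```

Call:
{"name": "move_arm", "arguments": {
  "plan": [-15,2,0,0,0,0,0,-25,3,0,0,0,0,0,-25,3,0,0,0,0,0,0,0,40,0,0,0,0,0,0,45,0,0,0,0,0,0,45,0,0,0,0,0,-45,0,0,0,0,0,0,-45,0,0,0,0,0,0,-45,0,0,0,0,0,0,0,0,0,0,0,0]
}}

```text
time: 33.25
eef_pos: [0.4328, 0.0175, 0.2422]
tcp_rot: [0.75, 0.662, 0.0, 0.002]
contact_force: [-0.3, 0.6, 0.0]
opening: 0.002
finger_force: 0.0
```

```bash
python3 - <<'E'
from h import *
s,Ks=shot("scene")
from plant import ctrl;st=ctrl.get_state();print(st["eef_pos"],st["contact_force"],st["time"])
for th in(40,55,70):print("ball",th,blobs(s,(0,0,0),(179,255,th),(362,180,394,225),8))
E
```

```text
[0.43260961 0.01951944 0.24200709] [-0.14427263  0.23715714  0.77128861] 33.3
ball 40 []
ball 55 [(array([377.3, 203.6]), np.int32(63), array([373, 199,   9,  10]))]
ball 70 [(array([377., 204.]), np.int32(106), array([371, 198,  12,  12]))]
```

```bash
python3 -c "
from plant import order
print(order.sign_off())"
```

```text
the job is handed in; nothing more can be done
None
```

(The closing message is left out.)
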